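Trip test of the lathe's safety lever

TASK

Give the lathe's safety switch its trip test. First clear the wooden sanding block from under the lever and set it down gently (not dropped), flat on its base in the shallow steel tray; then press the test button under the hoop guard so that the lever drops freely all the way, and lift the lever back until it rests on its back stop again. Let the button alone bring the lever down, and do not disturb anything else on the bench.

Things in the scene. Friction and masses are not known exactly. Their poses are not given: they have to be found in the camera images.
- unit: The safety switch, fixed: grey base 130 (x) x 280 (y) x 50 high; origin at the centre of its underside, y to its left seen from the robot. Its +y half has a sloped panel, 100 square, with the button, looking up and to the side: its outward normal leans 35 degrees from vertical towards the unit's +y; over it a hoop guard. Its -y half has the lever, which falls towards the unit's -x (the robot).
- guard_mid (a point): Middle of the cross bar of the hoop guard: steel bar of 20 mm diameter along the unit's x, at x = 0, y = 66, z = 200 of the unit, 112 long; from its ends the legs go to y = 20 and down to the base. A gripper pointing straight down is stopped by it; come to the button along the panel's normal.
- button_top (a point): Centre of the round top face of the black test button (44 mm diameter, 14 mm out of a 60 mm aluminium collar); at x = 0, y = 90, z = 106 of unit when out. This point's z axis points out of the panel (35 degrees from vertical, towards the unit's +y); press along its -z. It moves with the button.
- testbutton (a joint): Travel of the test button in m: 0 out, 0.008 fully in. It springs back; about 2 N to start, 6 to 8 N to push in fully. The lever is kicked over and falls once the button is about 3.5 mm in; press 6 to 8 mm to be sure.
- lever (a joint): Lever angle, rad: 0 = raised, leaning 10 degrees back (unit's +x) past vertical on its back stop, held by its weight; vertical at 0.175; grows as it falls to the unit's -x; 2.07 = fully dropped, 18.6 degrees below horizontal. About 0.16 kg, no spring: above 0.2 it falls down (within 1.5 s), below 0.15 back onto its stop. Raised: below 0.05; dropped: above 1.98.
- lever_knob (a point): Centre of the lever's black barrel knob: a cylinder 32 mm diameter, 36 mm long, lying along the unit's y, with flat ends that can be gripped along y; 120 mm from the hinge on a steel rod of 14 mm diameter. Raised it is about 193 mm above the bench, dropped about 37 mm.
- lever_hinge (a point): Point on the lever's hinge axis (the unit's y) in the lever's plane: x = -45, y = -85, z = 75 of unit; fixed. Lever and hinge lie between two dark steel cheeks 45 (x) x 10 (y), 25 mm to either side, top at z = 97; behind is the back stop block, top at z = 122.
- block: Wooden sanding block, 0.2 to 0.4 kg, lying on its base in the lever's landing path: base plate 140 (x) x 65 (y) x 22 high, and on it along the middle an upright grip fin 100 (x) x 22 (y) reaching from 22 to 67 mm above the underside. Origin at the centre of the underside.
- tray: Empty shallow open steel tray, fixed: 220 (x) x 130 (y) outside, walls and floor 5 mm thick, rim 30 mm above the bench. Origin at the centre of its underside. It is on the left or the right of the bench.
- rack: Bystander, fixed, on the side where the tray is not: wooden rack 200 (x) x 90 (y) x 40 with four turning gouges standing upright in a row along x, up to 230 mm high. Origin at the centre of its underside.
- tin: Bystander: upright aluminium wax tin, 68 mm diameter, 50 mm high, standing between the robot and the button end of the unit. Origin at the centre of its underside.
- bottle: Bystander: upright amber oil bottle, 56 mm diameter, 170 mm high, near the lever end of the unit. Origin at the centre of its underside.
- chuck: Bystander: steel lathe chuck standing on its back, 90 mm diameter, 70 mm high, at the right. Origin at the centre of its underside.
- brush: Bystander: flat paint brush lying near the wax tin, about 200 mm long along its x, 42 mm wide, 20 mm high. Origin under its middle.
- bowl: Bystander: wooden bowl, 140 mm diameter, 50 mm high, at the back left. Origin at the centre of its underside.
- mallet: Bystander: turned wooden mallet standing on its head, 86 mm diameter, 225 mm high, at the back right. Origin at the centre of its underside.
- mug: Bystander: white mug, 76 mm diameter, 90 mm high, at the left. Origin at the centre of its underside.

How it is judged:
On the way, in this order (a step that is already met when the one before it is completed fails the run):
1. the sanding block lies flat in the tray, released, the lever still raised (horizontal distance between block and tray below 0.05 m and z of block in the frame of tray below 0.012 m and angle between block's own z axis and vertical below 0.08 rad and contact force between the fingers and block below 0.1 N and value of joint lever below 0.05 rad), for 0.2 s.
2. the test button is pressed in at least 2.5 mm (value of joint testbutton above 0.0025 m).
3. the lever has dropped all the way (above 1.98 rad) (value of joint lever above 1.98 rad), for 0.1 s.
4. the lever is raised again (below 0.05 rad) and the button is out (value of joint lever below 0.05 rad and value of joint testbutton below 0.0015 m), for 0.2 s.
At the end, for the whole second after the job is handed in: The lever rests raised on its back stop (below 0.05 rad), the button is out (within 1.5 mm), and the sanding block lies at rest on its base on the tray's floor (centre within 50 mm of the tray's centre, underside under 12 mm above the tray's underside, tilt under 0.08 rad), released (all of step 4 and horizontal distance between block and tray below 0.05 m and z of block in the frame of tray below 0.012 m and angle between block's own z axis and vertical below 0.08 rad and contact force between the fingers and block below 0.1 N and linear speed of block below 0.02 m/s); the robot touches nothing.
It fails at once if a bystander is pushed more than 25 mm from its place (distance of any of tin, bottle, chuck, brush, bowl, mallet, mug from where it was at the start of the episode above 0.025 m).
It fails at once if a standing bystander is tipped over (angle between any of tin, bottle, chuck, bowl, mallet, mug's own z axis and vertical above 0.35 rad).
It fails at once if the robot pushes or pulls the lever downwards (velocity of joint lever above 0.8 rad/s and value of joint lever below 1.9 rad and (contact force between any of the fingers, the arm and lever_c0 above 1 N or contact force between any of the fingers, the arm and lever_c1 above 1 N)).
It fails at once if the sanding block is dropped or thrown (moves faster than 0.6 m/s out of the fingers) (contact force between the fingers and block below 0.1 N and linear speed of block above 0.6 m/s).
It also fails if it takes over 69 s, if anything falls off the work surface, if the arm or the gripper's body presses on something with over 40 N, if the wrist force passes 120 N, or if a joint passes its speed limit or range.

ROBOT

A 6-joint arm with a two-finger parallel gripper is mounted at the origin on the work surface. World frame = base frame: x ahead of the robot, y to its left, z up, the work surface at z = 0. Lengths are in m, angles in rad, forces in N, time in s.
With the tool pointing down it reaches from about 0.225 to 0.875 m from the base axis. Payload 3.4 kg.
Tool frame: the origin (TCP) lies between the finger pads; the fingertips stand 8 mm ahead of it and the grasp point (between the pads) lies 11 mm behind it; z points along the fingers, y is the line along which they close (so a half turn about z gives the same grasp; the last joint's range is limited). The gripper opens to 85 mm and grips with 20 to 120 N. Pads are 22 mm wide; open, the fingers measure 114 mm over their backs; the gripper's body (76 mm by 85 mm) begins 54 mm behind the grasp point. The pads swing forward as they close: fully open they stand 13 mm farther back than shut.
Start: joints at [-1.461, 0.276, 1.505, -0, 1.361, -0.121], TCP at [0.132, -0.56, 0.239] pointing down, gripper open.
Joint ranges: [-2.89, 2.89], [-0.75, 2.08], [0.22, 2.7], [-1.18, 4.32], [0.11, 2.71], [-2.7, 2.7]. Speed limits (rad/s): [2.57, 2.57, 3.14, 3.14, 3.14, 3.14].

INTERFACE

Orientations are given as a unit quaternion [w, x, y, z].
In Python, from rig import manip gives the robot as it stands.
- The arm moves only by the tool move_arm, never from a script. Its argument "deltas" is a list that holds one entry, the list of rows, each a list of 5 numbers: the shift along the tool's x, y, z normalised to -1 to 1, where 1 is 80 cm, then the turn about the tool's z normalised to -1 to 1, where 1 is 120 degrees, then the closure, from -1 (fully open) to 1 (shut). In form: [[[tx, ty, tz, twist, grip], ...]]. A call has 1 to 12 rows; each row is the pose to reach, as a shift and turn from the pose commanded when the call began, along the tool's axes at that moment; what a row does not reach only later rows make up. A row lasts 1/10 s, in which the tool goes at most 50 mm and 8.59 degrees, less where a joint would pass 70% of its speed; a pose out of reach is approached as far as the arm can. A call with a number of a shift or a turn outside -1 to 1 is refused whole. A call with a gripper value outside its range is refused whole. The fingers move at their own pace and stop on an object; "squeeze" is the grip in N (left out, the last holds). Time passes only in rows, so rows that repeat a pose let the fingers close. It gives the time, the measured TCP pose, the force, the opening and the grip force at its end, in the units of the state.
- manip.get_state(): the state, without advancing time (a new reading comes with each control period).
- manip.get_image(name): name is "side" or "top" or "wrist"; returns the picture (480x640x3 uint8, red, green, blue); there is no depth.
- manip.camera_params(name): a dict with "fx", "fy", "cx", "cy" (pixels), "dist" ([k1, k2, p1, p2, k3] as OpenCV has them; the pictures are not rectified), "R" (3x3) and "t" (3): a world point X has camera coordinates R X + t; the wrist camera has in their place "tool_from_camera" (4x4, takes a point from camera to tool coordinates, whose origin is the TCP and whose axes are the flange's). Camera axes: x right, y down, z forward; pixel columns grow to the right and rows downward; lengths in m; the calibration is good to about 2 mm. A picture is of the moment at which its call begins: read the wrist's pose just before it. camera_params takes no time and is no camera call.
- manip.sign_off(): hands the job in; it is judged then, once.
The state is a dict: "clock": time; "qpos": joint angles; "qd": joint speeds; "effort": joint torques, N m; "position": TCP position; "ee_rot": TCP orientation; "contact_force": force on the tool from outside, world axes, zero at the start; "moment": the same for the moment, N m; "width": finger opening in m; "gripper_force": force on a finger pad.
Only numpy, scipy, OpenCV 4.12 (cv2) and the standard library are available. Lean on these libraries where they do the work, as an engineer would, in place of code of your own. Each camera call takes 0.05 s, during which the arm holds its last target. There are 200 camera calls.

## Working session

There is one attempt and no reset: what is moved stays moved. The work goes in short steps, Python scripts to look and compute and a tool call to move; the robot and the scene stay as the last step left them, time stands still between calls to the robot, and variables do not carry over. Pictures are saved under pics/ and viewed, at most 10 in all, crops included, and the job is handed in when it is done.

Besides the shell and the picture viewer there is one more tool, called after ">>>" as name(argument=value, ...), one argument or row to a line, values as JSON. move_arm: Moves the arm, as the interface text tells. Scaled input: -1 to 1 covers 80 cm each way for a shift and 120 degrees each way for a turn. Its arguments: {"type":"object","properties":{"deltas":{"type":"array","items":{"type":"array","items":{"type":"array","items":{"type":"number","minimum":-1,"maximum":1}}}},"squeeze":{"type":"number"}},"required":["deltas"]}

```bash
mkdir -p pics; ls; python3 - <<'E'
from rig import manip
import cv2,numpy as np
s=manip.get_state(); print({k:np.round(s[k],4) for k in s})
for n in ["top","side","wrist"]:
    im=manip.get_image(n); cv2.imwrite(f"pics/{n}0.png",im[:,:,::-1])
    p=manip.camera_params(n); print(n,{k:np.round(v,4).tolist() for k,v in p.items()})
E
```

```text
pics
{'clock': np.float64(0.0), 'qpos': array([-1.4610e+00,  2.7660e-01,  1.5062e+00, -1.0000e-04,  1.3607e+00,
       -1.2100e-01]), 'qd': array([ 0.001 ,  0.0008, -0.    ,  0.0004, -0.0024,  0.0015]), 'effort': array([ 1.20000e-03, -4.16772e+01, -2.45800e+01, -0.00000e+00,
        1.10000e-02,  0.00000e+00]), 'position': array([ 0.1314, -0.5592,  0.2384]), 'ee_rot': array([-9.000e-04,  9.933e-01,  1.151e-01, -0.000e+00]), 'contact_force': array([ 0.931 ,  0.1498, -0.3564]), 'moment': array([ 0.0075,  0.0442, -0.0345]), 'gripper_force': np.float64(0.0), 'width': np.float64(0.0855)}
top {'fx': 484.8666, 'fy': 484.8666, 'cx': 314.5909, 'cy': 244.856, 'dist': [0.0276, 0.0, 0.0, 0.0, 0.0], 'R': [[0.0222, -0.9998, 0.002], [-0.9958, -0.0222, -0.0886], [0.0886, -0.0, -0.9961]], 't': [-0.019, 0.5736, 1.2834]}
side {'fx': 548.4883, 'fy': 548.4883, 'cx': 330.7877, 'cy': 235.1445, 'dist': [0.039, 0.0, 0.0, 0.0, 0.0], 'R': [[-0.9801, -0.1984, -0.0017], [-0.1493, 0.7432, -0.6522], [0.1307, -0.639, -0.758]], 't': [0.5561, 0.1794, 1.2343]}
wrist {'fx': 405.4067, 'fy': 405.4067, 'cx': 319.6383, 'cy': 240.0015, 'dist': [-0.0936, 0.0, 0.0, 0.0, 0.0], 'tool_from_camera': [[0.0003, -0.9607, -0.2776, 0.0705], [1.0, 0.0002, 0.0004, 0.0012], [-0.0003, -0.2776, 0.9607, -0.1331], [0.0, 0.0, 0.0, 1.0]]}
```

View pics/top0.png

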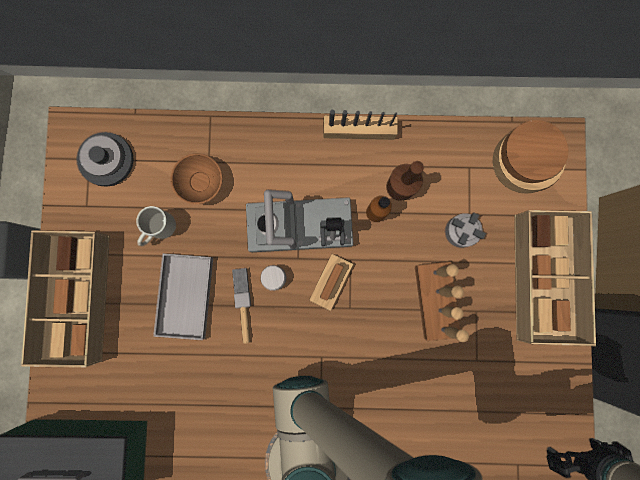

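View pics/side0.png

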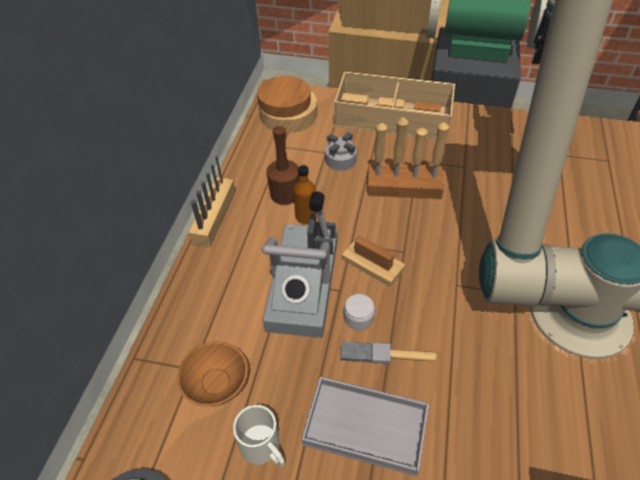

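The top view shows the unit at about (300,224), block (331,281), tray (184,296), tin (273,277), brush (242,300), bottle (378,208) and gouge rack (440,300) on the right. The side view agrees with this. I'll zoom in for edges.

```bash
python3 - <<'E'
import cv2
a=cv2.imread("pics/top0.png")
cv2.imwrite("pics/c1.png",cv2.resize(a[180:325,145:365],(792,522),interpolation=cv2.INTER_CUBIC)) #3.6x
b=cv2.imread("pics/side0.png")
cv2.imwrite("pics/c2.png",cv2.resize(b[185:345,250:450],(750,600),interpolation=cv2.INTER_CUBIC)) #3.75
E
```

```text
(no output)
```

View pics/c1.png

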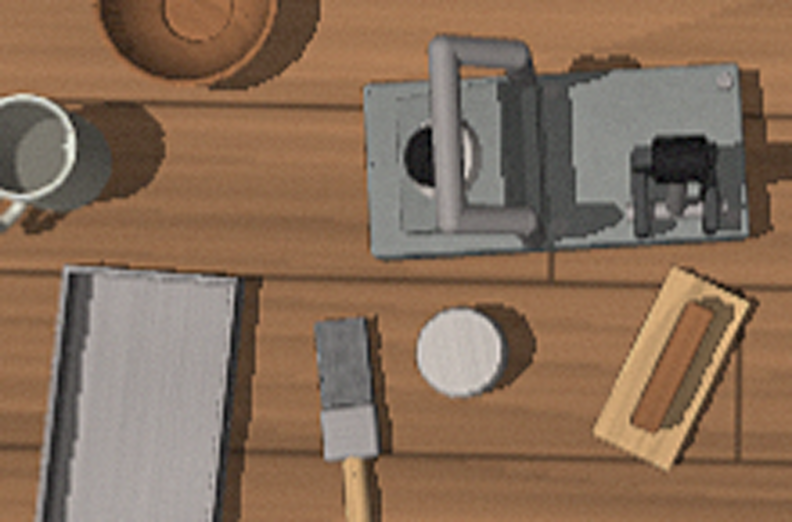

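View pics/c2.png

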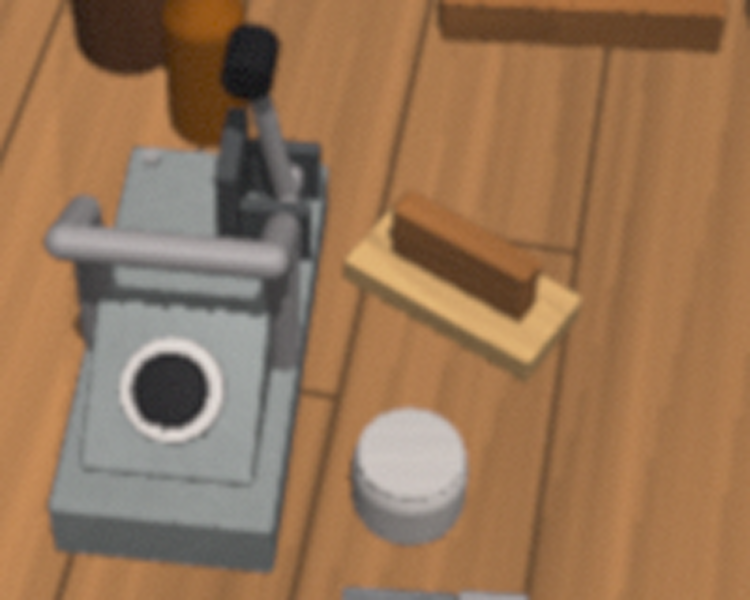

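The crops show the unit's base corners, its button and knob, the block's plate and fin corners, and the tin top at c1 (460,350). I'll fit the poses with both cameras.

```bash
cat > h.py <<'E'
from rig import manip
import cv2,numpy as np
from scipy.optimize import least_squares
from scipy.spatial.transform import Rotation as Ro
P={n:manip.camera_params(n) for n in("top","side")}
def proj(n,X):
    p=P[n]; K=np.array([[p["fx"],0,p["cx"]],[0,p["fy"],p["cy"]],[0,0,1]])
    return cv2.projectPoints(np.atleast_2d(np.array(X,float)),cv2.Rodrigues(np.array(p["R"]))[0],np.array(p["t"]),K,np.array(p["dist"]))[0][:,0]
def c1(u,v): return (145+(u+.5)/3.6-.5,180+(v+.5)/3.6-.5)
def c2(u,v): return (250+(u+.5)/3.75-.5,185+(v+.5)/3.75-.5)
def w(q,X):
    X=np.atleast_2d(X).astype(float); c,s=np.cos(q[2]),np.sin(q[2])
    return np.c_[q[0]+c*X[:,0]-s*X[:,1],q[1]+s*X[:,0]+c*X[:,1],X[:,2]]
def fit(obs,q0):
    f=lambda q:np.concatenate([(proj(n,w(q,np.array(X)/1000.))[0]-px) for n,X,px in obs])
    r=least_squares(f,q0,loss="soft_l1"); return r.x,np.round(f(r.x).reshape(-1,2),1)
E
python3 - <<'E'
from h import *
import math
a=math.radians(10); kx,kz=-45+120*math.sin(a),75+120*math.cos(a)
T,S="top","side"
unit=[(T,(65,140,50),c1(365,85)),(T,(65,-140,50),c1(740,63)),(T,(-65,-140,50),c1(748,237)),(T,(-65,140,50),c1(373,250)),
(S,(65,140,50),c2(53,515)),(S,(-65,140,50),c2(275,533)),(S,(65,-140,50),c2(133,148)),(S,(0,90,106),c2(172,390)),(S,(kx,-85,kz),c2(250,62)),(T,(kx,-85,kz),c1(685,160)),(S,(0,66,200),c2(165,247)),(T,(0,66,200),c1(447,130))]
block=[(T,(70,-32.5,22),c1(757,300)),(T,(70,32.5,22),c1(680,267)),(T,(-70,32.5,22),c1(595,433)),(T,(-70,-32.5,22),c1(668,463)),
(S,(-70,32.5,22),c2(527,362)),(S,(70,32.5,22),c2(345,262)),(S,(-70,-32.5,22),c2(580,297)),(S,(50,11,67),c2(393,205)),(S,(-50,11,67),c2(527,285)),(S,(-50,-11,67),c2(540,272)),(S,(50,-11,67),c2(405,192))]
tray=[(T,(110,65,30),c1(65,267)),(T,(110,-65,30),c1(240,278)),(T,(-110,-65,30),(205,339)),(T,(-110,65,30),(155,336)),
(S,(110,65,30),(304,430)),(S,(110,-65,30),(321,381)),(S,(-110,-65,30),(428,403)),(S,(-110,65,30),(414,467))]
tin=[(T,(0,0,50),c1(460,350)),(S,(0,0,50),c2(411,455))]
for n,o,q in(("unit",unit,[.5,0,0]),("block",block,[.4,0,-.5]),("tray",tray,[.4,.3,0]),("tin",tin,[.4,.1,0])):
    q,r=fit(o,q); print(n,np.round(q,4),np.degrees(q[2]).round(1)); print(r.tolist())
    if n=="unit":
        for m,X in(("button",(0,90,106)),("guard",(0,66,200)),("knob",(kx,-85,kz)),("hinge",(-45,-85,75)),("knobdrop",(-45-120*math.cos(.3246),-85,75-120*math.sin(.3246)))): print(m,w(q,np.array(X)/1000).round(4))
        print(Ro.from_quat(np.roll(manip.get_state()["ee_rot"],-1)).as_matrix().round(3))
E
```

```text
unit [0.6261 0.0367 0.0817] 4.7
[[-0.9, -0.2], [-0.3, -0.2], [0.7, -0.2], [-0.8, 2.5], [-1.6, -2.2], [-0.2, -0.8], [-0.2, -1.4], [-0.7, -0.4], [0.2, -0.2], [-1.3, 0.1], [0.7, 0.8], [0.1, 1.6]]
button [[0.6188 0.1264 0.106 ]]
guard [[0.6207 0.1024 0.2   ]]
knob [[ 0.609  -0.05    0.1932]]
hinge [[ 0.5882 -0.0517  0.075 ]]
knobdrop [[ 0.4749 -0.061   0.0367]]
[[ 0.973  0.229 -0.   ]
 [ 0.229 -0.973  0.001]
 [ 0.    -0.001 -1.   ]]
block [ 0.4757 -0.0518 -0.4389] -25.1
[[-1.9, 0.8], [-2.2, -0.7], [-1.6, -0.1], [-0.2, 2.4], [-0.1, 0.2], [-0.7, -1.2], [0.5, -0.3], [-1.0, 0.2], [-0.9, -1.2], [0.8, -3.8], [1.1, -2.0]]
tray [ 0.4291  0.3392 -0.0545] -3.1
[[0.6, -0.8], [0.5, -0.1], [-1.2, 0.8], [-0.6, 0.1], [-2.5, 6.1], [-1.1, -7.5], [0.8, -3.1], [5.0, 0.3]]
tin [0.4836 0.1046 0.    ] 0.0
[[-0.7, 0.4], [-0.2, -0.7]]
```

```bash
cat >> h.py <<'E'
def go(x,y,z,psi,show=True):
    s=manip.get_state(); R=Ro.from_quat(np.roll(s["ee_rot"],-1)).as_matrix()
    d=R.T@(np.array([x,y,z])-s["position"]); p0=np.arctan2(R[1,0],R[0,0])
    t=-np.degrees((psi-p0+np.pi)%(2*np.pi)-np.pi)
    print("t",round(s["clock"],2),"pos",s["position"].round(4),"psi",round(p0,4),"tilt",np.degrees(np.arccos(-R[2,2])).round(2),"F",s["contact_force"].round(1),"w",round(s["width"],4),"row",np.round(d/.8,4),round(t/120,4))
E
python3 - <<'E'
from h import *
q,_=fit([("top",(0,0,170),(385,201)),("side",(0,0,170),(304,171))],[.6,-.15,0]); print("bottle",q)
go(.476,-.052,.15,-.438)
E
```

```text
bottle [ 0.66873426 -0.17268973  0.        ]
t 0.15 pos [ 0.1315 -0.5594  0.2386] psi 0.2308 tilt 0.08 F [ 0.4 -0.9 -0.3] w 0.0853 row [ 0.5643 -0.5188  0.1116] 0.3193
```

>>> move_arm(
  deltas=[
    [[0, 0, -0.07, 0, -1], [0, 0, -0.13, 0, -1], [0.1, -0.09, -0.13, 0.05, -1], [0.564, -0.519, -0.13, 0.319, -1], [0.564, -0.519, -0.13, 0.319, -1], [0.564, -0.519, -0.13, 0.319, -1], [0.564, -0.519, -0.13, 0.319, -1], [0.564, -0.519, -0.13, 0.319, -1], [0.564, -0.519, -0.13, 0.319, -1], [0.564, -0.519, -0.13, 0.319, -1], [0.564, -0.519, -0.13, 0.319, -1], [0.564, -0.519, -0.13, 0.319, -1]],
  ],
  squeeze=40,
)

```text
clock: 1.35
position: [0.4095, -0.1492, 0.3429]
ee_rot: [0.0, 0.976, -0.217, 0.0]
contact_force: [1.0, -0.2, -0.1]
width: 0.0855
gripper_force: 0.0
```

```bash
python3 -c "
from h import *
go(.476,-.052,.17,-.438)"
```

```text
t 1.35 pos [ 0.4095 -0.1492  0.3429] psi -0.4375 tilt 0.03 F [ 1.  -0.2 -0.1] w 0.0855 row [ 0.0237 -0.1454  0.216 ] 0.0002
```

>>> move_arm(
  deltas=[
    [[0.024, -0.145, 0.0, 0, -1], [0.024, -0.145, 0, 0, -1], [0.024, -0.145, 0.216, 0, -1], [0.024, -0.145, 0.216, 0, -1], [0.024, -0.145, 0.216, 0, -1], [0.024, -0.145, 0.216, 0, -1], [0.024, -0.145, 0.216, 0, -1], [0.024, -0.145, 0.216, 0, -1], [0.024, -0.145, 0.216, 0, -1]],
  ],
)

```text
clock: 2.25
position: [0.477, -0.0548, 0.1719]
ee_rot: [0.0, 0.976, -0.217, 0.002]
contact_force: [0.1, 1.0, -0.0]
width: 0.0856
gripper_force: 0.0
```

```bash
python3 -c "
from h import *
go(.476,-.052,.036,-.438)
im=manip.get_image('wrist'); cv2.imwrite('pics/w1.png',im[:,:,::-1])"
```

```text
t 2.25 pos [ 0.477  -0.0548  0.1719] psi -0.4376 tilt 0.22 F [ 0.1  1.  -0. ] w 0.0856 row [-0.0033 -0.0026  0.1699] 0.0002
```

View pics/w1.png

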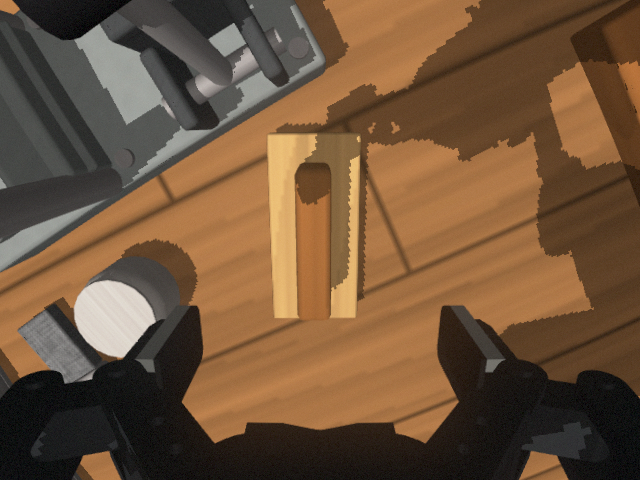

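Wrist view: the fin is centred near column 314, upright in the picture and clear of everything, so the yaw is right. Next: descend and grip.

>>> move_arm(
  deltas=[
    [[-0.002, -0.003, 0.06, 0, -1], [-0.002, -0.003, 0.11, 0, -1], [-0.002, -0.003, 0.15, 0, -1], [-0.002, -0.003, 0.17, 0, -1], [-0.002, -0.003, 0.17, 0, -1], [-0.002, -0.003, 0.17, 0, 1], [-0.002, -0.003, 0.17, 0, 1], [-0.002, -0.003, 0.17, 0, 1], [-0.002, -0.003, 0.17, 0, 1], [-0.002, -0.003, 0.17, 0, 1], [-0.002, -0.003, 0.17, 0, 1], [-0.002, -0.003, 0.17, 0, 1]],
  ],
  squeeze=40,
)

```text
clock: 3.5
position: [0.476, -0.0514, 0.035]
ee_rot: [-0.0, 0.976, -0.217, 0.001]
contact_force: [0.1, 2.2, 6.2]
width: 0.0217
gripper_force: 40.7
```

```bash
python3 -c "
from h import *
go(.429,.339,.2,-.0545)"
```

```text
t 3.5 pos [ 0.476  -0.0514  0.035 ] psi -0.4376 tilt 0.13 F [0.1 2.2 6.2] w 0.0217 row [-0.2595 -0.4172 -0.2064] -0.1829
```

>>> move_arm(
  deltas=[
    [[0, 0, -0.03, 0, 1], [0, 0, -0.08, 0, 1], [0, 0, -0.13, 0, 1], [0, 0, -0.17, 0, 1], [-0.03, -0.05, -0.2, -0.02, 1], [-0.06, -0.1, -0.2, -0.05, 1], [-0.1, -0.155, -0.2, -0.08, 1], [-0.13, -0.21, -0.2, -0.11, 1], [-0.165, -0.265, -0.2, -0.14, 1], [-0.2, -0.32, -0.2, -0.16, 1], [-0.23, -0.37, -0.2, -0.18, 1], [-0.26, -0.417, -0.2, -0.183, 1]],
  ],
)

```text
clock: 4.7
position: [0.4268, 0.3404, 0.1932]
ee_rot: [0.001, 1.0, -0.026, -0.001]
contact_force: [0.5, -0.3, -4.4]
width: 0.0214
gripper_force: 40.6
```

>>> move_arm(
  deltas=[
    [[0, 0, 0, 0, 1], [0, 0, 0, 0, 1], [0, 0, 0, 0, 1]],
  ],
)

```text
clock: 5.0
position: [0.4274, 0.3377, 0.1932]
ee_rot: [0.001, 1.0, -0.027, -0.001]
contact_force: [-0.4, 0.3, -3.6]
width: 0.0214
gripper_force: 41.3
```

```bash
python3 -c "
from h import *
go(.429,.339,.043,-.0545)
im=manip.get_image('wrist'); cv2.imwrite('pics/w2.png',im[:,:,::-1])"
```

```text
t 5.0 pos [0.4274 0.3377 0.1932] psi -0.0541 tilt 0.15 F [-0.4  0.3 -3.6] w 0.0214 row [ 0.0022 -0.0021  0.1878] 0.0002
```

View pics/w2.png

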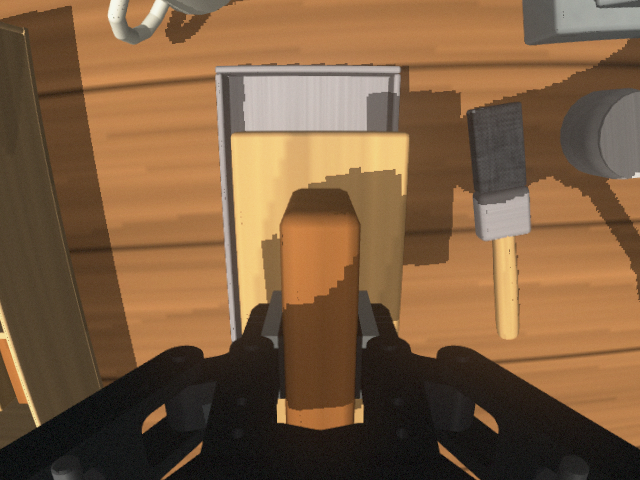

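The wrist view shows the tray square to the block, with the rim corners at (217,68) and (400,68), so its centre lies about 6 mm further toward tool -y. The brush and tin are clear. Lower with that correction.

>>> move_arm(
  deltas=[
    [[0, -0.0075, 0.04, 0, 1], [0, -0.0075, 0.08, 0, 1], [0, -0.0075, 0.12, 0, 1], [0, -0.0075, 0.15, 0, 1], [0, -0.0075, 0.17, 0, 1], [0, -0.0075, 0.18, 0, 1], [0, -0.0075, 0.185, 0, 1], [0, -0.0075, 0.188, 0, 1], [0, -0.0075, 0.188, 0, 1]],
  ],
)

```text
clock: 5.95
position: [0.4289, 0.3448, 0.0442]
ee_rot: [-0.0, 1.0, -0.027, 0.001]
contact_force: [0.5, 0.4, -2.6]
width: 0.0216
gripper_force: 41.3
```

>>> move_arm(
  deltas=[
    [[0, 0, 0.002, 0, 1], [0, 0, 0.003, 0, 1], [0, 0, 0.004, 0, 1], [0, 0, 0.004, 0, 1]],
  ],
)

```text
clock: 6.35
position: [0.4282, 0.3449, 0.0405]
ee_rot: [0.0, 1.0, -0.027, 0.0]
contact_force: [-0.3, 0.4, -3.6]
width: 0.0217
gripper_force: 41.3
```

>>> move_arm(
  deltas=[
    [[0, 0, 0.001, 0, 1], [0, 0, 0.002, 0, 1], [0, 0, 0.002, 0, 1]],
  ],
)

```text
clock: 6.65
position: [0.4283, 0.345, 0.0401]
ee_rot: [-0.0, 1.0, -0.027, 0.0]
contact_force: [-2.4, -1.6, 5.8]
width: 0.0214
gripper_force: 42.6
```

Contact with the floor (force went to +5.8 N). Release and retreat.

>>> move_arm(
  deltas=[
    [[0, 0, 0, 0, 0], [0, 0, 0, 0, -0.2], [0, 0, 0, 0, -0.2], [0, 0, 0, 0, -0.2], [0, 0, -0.02, 0, -0.2], [0, 0, -0.06, 0, -0.2], [0, 0, -0.12, 0, -0.2], [0, 0, -0.18, 0, -0.2], [0, 0, -0.24, 0, -0.2], [0, 0, -0.3, 0, -0.2], [0, 0, -0.31, 0, -0.2], [0, 0, -0.31, 0, -0.2]],
  ],
)

```text
clock: 7.85
position: [0.429, 0.3453, 0.2887]
ee_rot: [-0.001, 1.0, -0.027, 0.002]
contact_force: [0.0, 0.6, -0.3]
width: 0.0512
gripper_force: 0.0
```

```bash
python3 - <<'E'
from h import *
im=manip.get_image('wrist'); cv2.imwrite('pics/w3.png',im[:,:,::-1])
q=[.6261,.0367,.0817]
for yy in(.15,.154): x,y,_=w(q,(0,yy,0))[0]; print(x,y); go(x,y,.29,.0817)
E
```

```text
0.6138586289134548 0.1861996616515285
t 7.9 pos [0.4281 0.3447 0.2865] psi -0.0541 tilt 0.01 F [-0.2  0.7 -0.6] w 0.0512 row [ 0.2426  0.1853 -0.0043] -0.0648
0.613532192351147 0.19018631929556926
t 7.9 pos [0.4281 0.3447 0.2865] psi -0.0541 tilt 0.01 F [-0.2  0.7 -0.6] w 0.0512 row [ 0.2419  0.1803 -0.0043] -0.0648
```

View pics/w3.png

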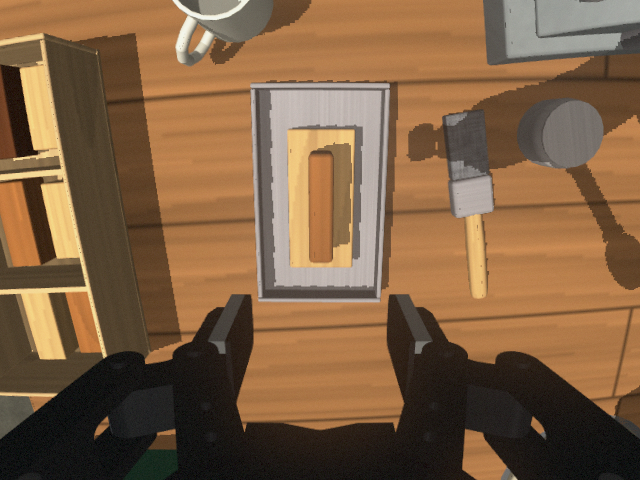

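The block lies flat and centred in the tray (fin at (320,207), tray spanning columns 252–390). The tool can only point straight down, so I'll press the button with one open fingertip. The gripper stays outboard of the guard bar, with the fingers along the unit's y.

```bash
python3 - <<'E'
from h import *
x,y,_=w([.6261,.0367,.0817],(0,.157,0))[0]; print(x,y); go(x,y,.29,.0817)
E
```

```text
0.613287364929416 0.19317631252859982
t 7.9 pos [0.4281 0.3447 0.2865] psi -0.0541 tilt 0.01 F [-0.2  0.7 -0.6] w 0.0512 row [ 0.2414  0.1766 -0.0043] -0.0648
```

>>> move_arm(
  deltas=[
    [[0.06, 0.045, 0, -0.02, -1], [0.12, 0.09, 0, -0.04, -1], [0.18, 0.135, 0, -0.06, -1], [0.24, 0.175, 0, -0.065, -1], [0.241, 0.177, 0, -0.065, -1], [0.241, 0.177, 0, -0.065, -1], [0.241, 0.177, 0, -0.065, -1], [0.241, 0.177, 0, -0.065, -1], [0.241, 0.177, 0, -0.065, -1], [0.241, 0.177, 0, -0.065, -1]],
  ],
)

```text
clock: 8.9
position: [0.6121, 0.1941, 0.2869]
ee_rot: [-0.0, 0.999, 0.042, -0.0]
contact_force: [0.3, 1.1, -0.0]
width: 0.0851
gripper_force: 0.0
```

```bash
python3 - <<'E'
from h import *
go(.6133,.1932,.125,.0817)
im=manip.get_image('wrist'); cv2.imwrite('pics/w4.png',im[:,:,::-1])
E
```

```text
t 8.9 pos [0.6121 0.1941 0.2869] psi 0.0838 tilt 0.01 F [ 0.3  1.1 -0. ] w 0.0851 row [0.0014 0.0012 0.2024] 0.001
```

View pics/w4.png

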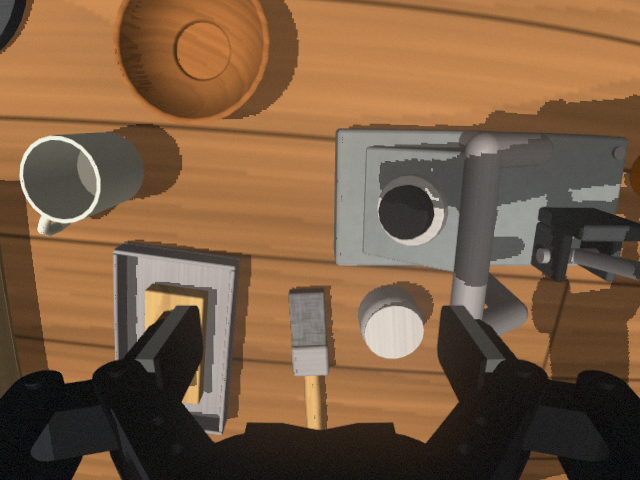

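Wrist view: the button is centred at (407,211), the guard bar runs from (481,145) to about (468,300), and the button-side finger stands to the left of the bar. I'll check the button position by ray casting before descending.

```bash
python3 - <<'E'
from h import *
s=manip.get_state();R=Ro.from_quat(np.roll(s["ee_rot"],-1)).as_matrix();p=manip.camera_params("wrist");M=np.array(p["tool_from_camera"])
K=np.array([[p["fx"],0,p["cx"]],[0,p["fy"],p["cy"]],[0,0,1]])
def ray(u,v,z):
    n=cv2.undistortPoints(np.array([[[u,v]]],float),K,np.array(p["dist"]))[0,0]
    d=R@M[:3,:3]@np.array([*n,1]); o=s["position"]+R@M[:3,3]
    return (o+d*(z-o[2])/d[2]).round(4)
q=[.6261,.0367,.0817]
print("button",ray(407,211,.106),w(q,(0,.09,.106)))
print("bar end +x",ray(481,145,.2),w(q,(.056,.066,.2)))
print("unit corner +x+y",ray(338,130,.05),w(q,(.065,.14,.05)))
print("unit corner -x+y",ray(336,265,.05),w(q,(-.065,.14,.05)))
E
```

```text
button [0.6222 0.1239 0.106 ] [[0.61875518 0.1263998  0.106     ]]
bar end +x [0.68   0.1109 0.2   ] [[0.676527   0.10704996 0.2       ]]
unit corner +x+y [0.679  0.1819 0.05  ] [[0.67945791 0.18153761 0.05      ]]
unit corner -x+y [0.5526 0.1717 0.05  ] [[0.54989153 0.17092842 0.05      ]]
```

>>> move_arm(
  deltas=[
    [[0.003, 0.001, 0.05, 0, -1], [0.003, 0.001, 0.1, 0, -1], [0.003, 0.001, 0.13, 0, -1], [0.003, 0.001, 0.145, 0, -1], [0.003, 0.001, 0.155, 0, -1], [0.003, 0.001, 0.165, 0, -1], [0.003, 0.001, 0.17, 0, -1]],
  ],
)

```text
clock: 9.65
position: [0.6161, 0.1926, 0.1513]
ee_rot: [-0.0, 0.999, 0.041, 0.001]
contact_force: [-0.7, -0.3, -0.1]
width: 0.0853
gripper_force: 0.0
```

>>> move_arm(
  deltas=[
    [[0, 0, 0.008, 0, -1], [0, 0, 0.016, 0, -1], [0, 0, 0.024, 0, -1], [0, 0, 0.032, 0, -1], [0, 0, 0.032, 0, -1]],
  ],
)

```text
clock: 10.15
position: [0.6149, 0.1923, 0.124]
ee_rot: [0.0, 0.999, 0.041, -0.001]
contact_force: [-0.2, 0.1, -0.5]
width: 0.0856
gripper_force: 0.0
```

```bash
python3 - <<'E'
from h import *
go(.6147,.1932,.09,.0817)
im=manip.get_image('side'); cv2.imwrite('pics/s2.png',cv2.resize(im[150:360,220:470,::-1],(714,600),interpolation=cv2.INTER_CUBIC))
E
```

```text
t 10.15 pos [0.6149 0.1923 0.124 ] psi 0.0821 tilt 0.13 F [-0.2  0.1 -0.5] w 0.0856 row [-0.     -0.0012  0.0425] 0.0002
```

View pics/s2.png

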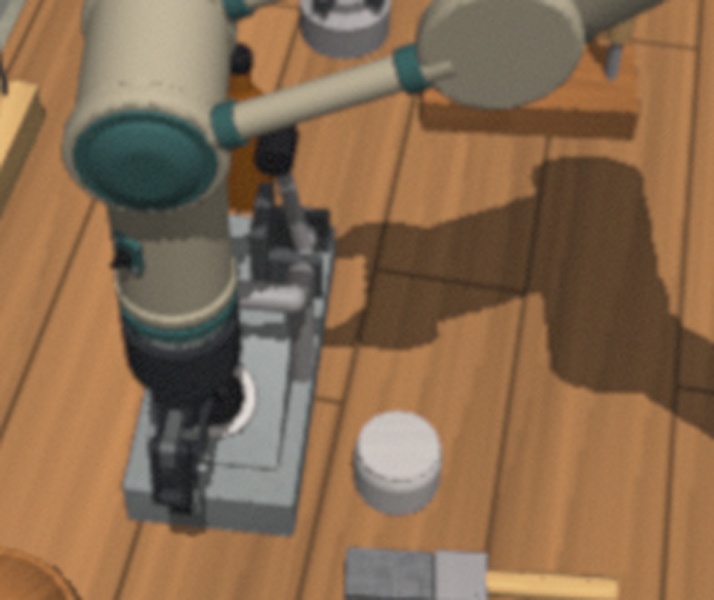

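The lever is still raised, the gripper is outboard of the bar, and there is no contact force. Continue slowly.

>>> move_arm(
  deltas=[
    [[0, -0.001, 0.008, 0, -1], [0, -0.001, 0.016, 0, -1], [0, -0.001, 0.024, 0, -1], [0, -0.001, 0.029, 0, -1], [0, -0.001, 0.033, 0, -1], [0, -0.001, 0.033, 0, -1]],
  ],
)

```text
clock: 10.8
position: [0.6152, 0.1931, 0.0982]
ee_rot: [0.0, 0.999, 0.041, -0.001]
contact_force: [-0.2, -0.2, -0.1]
width: 0.0852
gripper_force: 0.0
```

>>> move_arm(
  deltas=[
    [[0, 0, 0.004, 0, -1], [0, 0, 0.008, 0, -1], [0, 0, 0.008, 0, -1]],
  ],
)

```text
clock: 11.1
position: [0.6153, 0.1931, 0.092]
ee_rot: [0.0, 0.999, 0.041, -0.0]
contact_force: [-0.1, 0.3, 0.5]
width: 0.0854
gripper_force: 0.0
```

>>> move_arm(
  deltas=[
    [[0, 0, 0.003, 0, -1], [0, 0, 0.005, 0, -1], [0, 0, 0.005, 0, -1]],
  ],
)

```text
clock: 11.4
position: [0.6159, 0.1933, 0.0888]
ee_rot: [0.0, 0.999, 0.041, 0.0]
contact_force: [-0.4, 0.1, 2.6]
width: 0.0856
gripper_force: 1.2
```

Contact. Now press about 7 mm more.

>>> move_arm(
  deltas=[
    [[0, 0, 0.003, 0, -1], [0, 0, 0.006, 0, -1], [0, 0, 0.008, 0, -1], [0, 0, 0.008, 0, -1]],
  ],
)

```text
clock: 11.8
position: [0.6166, 0.194, 0.0828]
ee_rot: [-0.001, 0.999, 0.041, 0.001]
contact_force: [1.8, 2.7, 4.2]
width: 0.0854
gripper_force: 2.4
```

>>> move_arm(
  deltas=[
    [[0, 0, 0.002, 0, -1], [0, 0, 0.003, 0, -1], [0, 0, 0.003, 0, -1], [0, 0, 0.003, 0, -1]],
  ],
)

```text
clock: 12.2
position: [0.6166, 0.193, 0.0805]
ee_rot: [0.0, 0.999, 0.041, 0.001]
contact_force: [0.3, 1.2, 5.6]
width: 0.0854
gripper_force: 2.2
```

```bash
python3 - <<'E'
from h import *
im=manip.get_image('side'); cv2.imwrite('pics/s3.png',cv2.resize(im[150:360,220:470,::-1],(714,600),interpolation=cv2.INTER_CUBIC))
E
```

```text
(no output)
```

View pics/s3.png

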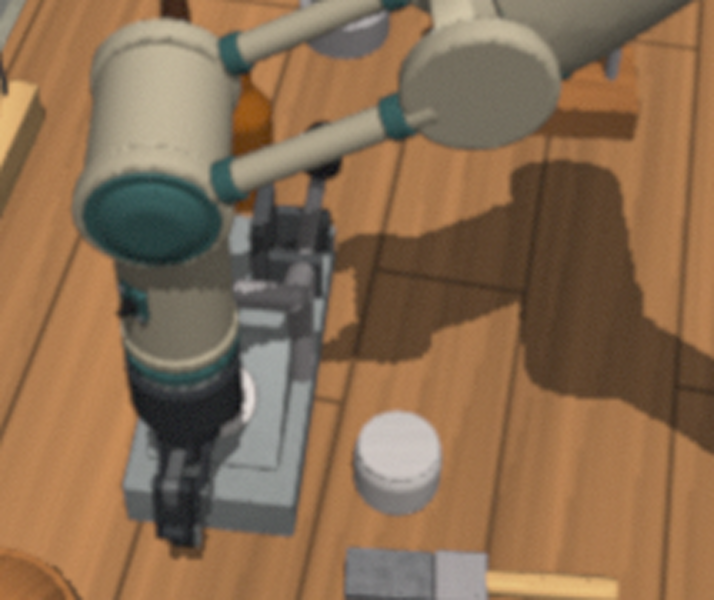

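The lever is falling freely (knob now at (322,150)). Retreat upward and let it drop fully.

>>> move_arm(
  deltas=[
    [[0, 0, -0.02, 0, -1], [0, 0, -0.06, 0, -1], [0, 0, -0.11, 0, -1], [0, 0, -0.16, 0, -1], [0, 0, -0.21, 0, -1], [0, 0, -0.26, 0, -1], [0, 0, -0.27, 0, -1], [0, 0, -0.27, 0, -1], [0, 0, -0.27, 0, -1], [0, 0, -0.27, 0, -1], [0, 0, -0.27, 0, -1], [0, 0, -0.27, 0, -1]],
  ],
)

```text
clock: 13.45
position: [0.6152, 0.1932, 0.2943]
ee_rot: [0.0, 0.999, 0.041, -0.001]
contact_force: [-1.0, 0.2, 0.3]
width: 0.0856
gripper_force: 0.0
```

```bash
cat >> h.py <<'E'
def ray(n,u,v,z):
    s=manip.get_state();p=manip.camera_params(n);K=np.array([[p["fx"],0,p["cx"]],[0,p["fy"],p["cy"]],[0,0,1]])
    c=np.array([*cv2.undistortPoints(np.array([[[u,v]]],float),K,np.array(p["dist"]))[0,0],1])
    if n=="wrist":
        R=Ro.from_quat(np.roll(s["ee_rot"],-1)).as_matrix();M=np.array(p["tool_from_camera"]);d=R@M[:3,:3]@c;o=s["position"]+R@M[:3,3]
    else: R=np.array(p["R"]);d=R.T@c;o=-R.T@np.array(p["t"])
    return (o+d*(z-o[2])/d[2]).round(4)
def knob(n,guess,z,rad):
    im=manip.get_image(n); g=im.max(2); m=(g<45).astype(np.uint8); yy,xx=np.mgrid[:480,:640]
    m&=(np.hypot(xx-guess[0],yy-guess[1])<rad).astype(np.uint8)
    k,l,st,c=cv2.connectedComponentsWithStats(m)
    for i in np.argsort(-st[1:,4])[:4]+1: print(n,"blob",st[i].tolist(),c[i].round(1),ray(n,*c[i],z))
E
python3 - <<'E'
from h import *
for n in("side","top"):
    K=[.4749,-.061,.0367]; g=proj(n,K)[0]; print(g); knob(n,g,.0367,30)
go(.475,-.061,.2,.0817)
E
```

```text
[373.88118186 251.58816386]
side blob [368, 244, 13, 17, 169] [373.7 251.9] [ 0.4752 -0.0601  0.0367]
[334.36283134 282.03517042]
top blob [328, 276, 14, 12, 134] [334.8 281.9] [ 0.4754 -0.0621  0.0367]
top blob [350, 272, 1, 3, 3] [350. 273.] [ 0.4998 -0.1022  0.0367]
top blob [350, 268, 1, 3, 3] [350. 269.] [ 0.5104 -0.102   0.0367]
top blob [350, 265, 1, 1, 1] [350. 265.] [ 0.5211 -0.1018  0.0367]
t 13.55 pos [0.6154 0.1932 0.295 ] psi 0.0821 tilt 0.06 F [0.  0.4 0.1] w 0.0858 row [-0.2009  0.3023  0.119 ] 0.0002
```

The lever is fully dropped, and both cameras put the knob within 1 mm of where I expected it.

>>> move_arm(
  deltas=[
    [[-0.03, 0.045, 0, 0, -1], [-0.06, 0.09, 0, 0, -1], [-0.09, 0.135, 0, 0, -1], [-0.12, 0.18, 0, 0, -1], [-0.15, 0.225, 0, 0, -1], [-0.18, 0.27, 0, 0, -1], [-0.2, 0.302, 0, 0, -1], [-0.201, 0.302, 0.04, 0, -1], [-0.201, 0.302, 0.08, 0, -1], [-0.201, 0.302, 0.119, 0, -1], [-0.201, 0.302, 0.119, 0, -1], [-0.201, 0.302, 0.119, 0, -1]],
  ],
)

```text
clock: 14.75
position: [0.4753, -0.0608, 0.2008]
ee_rot: [0.0, 0.999, 0.041, -0.0]
contact_force: [-0.5, -0.1, 0.3]
width: 0.0853
gripper_force: 0.0
```

```bash
python3 - <<'E'
from h import *
go(.475,-.061,.026,.0817)
E
```

```text
t 14.75 pos [ 0.4753 -0.0608  0.2008] psi 0.0821 tilt 0.01 F [-0.5 -0.1  0.3] w 0.0853 row [-0.0003  0.0003  0.2185] 0.0002
```

>>> move_arm(
  deltas=[
    [[0, 0, 0.05, 0, -1], [0, 0, 0.1, 0, -1], [0, 0, 0.15, 0, -1], [0, 0, 0.19, 0, -1], [0, 0, 0.21, 0, -1], [0, 0, 0.218, 0, -1], [0, 0, 0.218, 0, 1], [0, 0, 0.218, 0, 1], [0, 0, 0.218, 0, 1], [0, 0, 0.218, 0, 1], [0, 0, 0.218, 0, 1], [0, 0, 0.218, 0, 1]],
  ],
  squeeze=20,
)

```text
clock: 15.95
position: [0.476, -0.0578, 0.0281]
ee_rot: [-0.002, 0.999, 0.039, 0.002]
contact_force: [-0.1, 11.7, 10.3]
width: 0.0359
gripper_force: 21.8
```

```bash
python3 - <<'E'
from h import *
go(.475,-.061,.026,.0817)
s=manip.get_state()["position"]
# arc, in tool axes (tool x = unit x, tool z = down); dropped angle -18.6 -> target
for th in np.linspace(2.07,.08,17):
    a=lambda t:np.array([.12*np.sin(np.radians(10)-t),.12*np.cos(np.radians(10)-t)])
    d=a(th)-a(2.07); print(round(th,2),(d[0]/.8).round(4),(-d[1]/.8).round(4))
E
```

```text
t 15.95 pos [ 0.476  -0.0578  0.0281] psi 0.0779 tilt 0.34 F [-0.1 11.7 10.3] w 0.0359 row [-0.0016  0.0039  0.0025] -0.0018
2.07 0.0 -0.0
1.95 -0.0048 -0.018
1.82 -0.0074 -0.0365
1.7 -0.0077 -0.0551
1.57 -0.0056 -0.0736
1.45 -0.0013 -0.0918
1.32 0.0053 -0.1092
1.2 0.014 -0.1257
1.08 0.0246 -0.141
0.95 0.0371 -0.1549
0.83 0.0512 -0.1671
0.7 0.0667 -0.1775
0.58 0.0833 -0.1858
0.45 0.1009 -0.1921
0.33 0.1191 -0.1961
0.2 0.1377 -0.1978
0.08 0.1563 -0.1972
```

The knob is gripped at 36 mm. Shift 3 mm sideways to ease the side load, then lift along the arc.

>>> move_arm(
  deltas=[
    [[0, -0.004, 0, 0, 1], [-0.003, -0.004, -0.009, 0, 1], [-0.005, -0.004, -0.018, 0, 1], [-0.0065, -0.004, -0.027, 0, 1], [-0.0075, -0.004, -0.0365, 0, 1], [-0.0078, -0.004, -0.046, 0, 1], [-0.0077, -0.004, -0.055, 0, 1], [-0.007, -0.004, -0.064, 0, 1], [-0.0056, -0.004, -0.0736, 0, 1], [-0.004, -0.004, -0.083, 0, 1], [-0.0013, -0.004, -0.092, 0, 1], [-0.0013, -0.004, -0.092, 0, 1]],
  ],
)

```text
clock: 17.15
position: [0.4738, -0.0578, 0.1005]
ee_rot: [0.0, 0.999, 0.041, 0.0]
contact_force: [1.2, -0.1, -1.2]
width: 0.0356
gripper_force: 21.0
```

```bash
python3 - <<'E'
from h import *
go(.475,-.058,.1,.0817)
E
```

```text
t 17.15 pos [ 0.4738 -0.0578  0.1005] psi 0.0823 tilt 0.03 F [ 1.2 -0.1 -1.2] w 0.0356 row [0.0015 0.0004 0.0006] 0.0003
```

>>> move_arm(
  deltas=[
    [[0.003, 0, -0.009, 0, 1], [0.0066, 0, -0.0174, 0, 1], [0.0153, 0, -0.0339, 0, 1], [0.0259, 0, -0.0492, 0, 1], [0.0384, 0, -0.0631, 0, 1], [0.0525, 0, -0.0753, 0, 1], [0.068, 0, -0.0857, 0, 1], [0.0846, 0, -0.094, 0, 1], [0.1022, 0, -0.1003, 0, 1], [0.112, 0, -0.103, 0, 1], [0.1204, 0, -0.1043, 0, 1], [0.1204, 0, -0.1043, 0, 1]],
  ],
)

```text
clock: 18.35
position: [0.57, -0.0501, 0.1837]
ee_rot: [0.0, 0.999, 0.041, -0.0]
contact_force: [-1.9, -3.1, 4.6]
width: 0.0356
gripper_force: 21.9
```

>>> move_arm(
  deltas=[
    [[0.009, 0, -0.001, 0, 1], [0.0186, 0, -0.0017, 0, 1], [0.028, 0, -0.0017, 0, 1], [0.0372, 0, -0.0011, 0, 1], [0.0372, 0, -0.0011, 0, 1]],
  ],
)

```text
clock: 18.85
position: [0.6013, -0.0476, 0.184]
ee_rot: [0.0, 0.999, 0.041, 0.001]
contact_force: [0.1, -3.3, 3.0]
width: 0.0355
gripper_force: 22.7
```

```bash
python3 - <<'E'
from h import *
s=manip.get_state()["position"]; go(.609,-.047,.184,.0817)
E
```

```text
t 18.85 pos [ 0.6013 -0.0476  0.184 ] psi 0.0822 tilt 0.14 F [ 0.1 -3.3  3. ] w 0.0355 row [0.0096 0.0001 0.    ] 0.0002
```

>>> move_arm(
  deltas=[
    [[0.004, 0, 0.0005, 0, 1], [0.008, 0, 0.001, 0, 1], [0.008, 0, 0.001, 0, 1]],
  ],
)

```text
clock: 19.15
position: [0.6064, -0.0471, 0.1833]
ee_rot: [0.0, 0.999, 0.041, 0.0]
contact_force: [-0.9, -4.4, 3.3]
width: 0.036
gripper_force: 23.0
```

>>> move_arm(
  deltas=[
    [[0, 0, 0, 0, -0.3], [0, 0, 0, 0, -0.3], [0, 0, 0, 0, -0.3], [0, 0, 0, 0, -0.3], [0, 0, -0.02, 0, -0.3], [0, 0, -0.06, 0, -0.3], [0, 0, -0.11, 0, -0.3], [0, 0, -0.16, 0, -0.3], [0, 0, -0.16, 0, -0.3]],
  ],
)

```text
clock: 20.05
position: [0.6086, -0.0469, 0.3177]
ee_rot: [0.001, 0.999, 0.041, 0.006]
contact_force: [0.6, -0.1, 0.5]
width: 0.0558
gripper_force: 0.0
```

```bash
python3 - <<'E'
from h import *
go(.6,0,.3,.08)
K=[.609,-.05,.1932]
for n in("side","top"):
    g=proj(n,K)[0]; print(g); knob(n,g,.1932,25)
im=manip.get_image("side"); a=cv2.imread("pics/side0.png")[:,:,::-1]
d=cv2.absdiff(im,np.ascontiguousarray(a)).max(2)
for nm,(x0,y0,x1,y1) in dict(tin=(340,292,380,330),brush=(340,340,440,366),mug=(230,400,285,468),bowl=(178,340,250,405),block_tray=(310,385,425,465)).items(): print(nm,(d[y0:y1,x0:x1]>40).mean().round(3))
E
```

```text
t 20.05 pos [ 0.6086 -0.0469  0.3177] psi 0.0824 tilt 0.71 F [ 0.6 -0.1  0.5] w 0.0558 row [-0.0061 -0.0593  0.0219] 0.0011
[316.52461181 200.96056837]
side blob [310, 192, 14, 20, 215] [316.3 201.3] [ 0.6093 -0.049   0.1932]
side blob [316, 224, 3, 2, 5] [316.8 224.6] [0.5935 0.0176 0.1932]
[333.58035878 224.17333015]
top blob [310, 205, 48, 31, 286] [330.2 222.3] [ 0.6132 -0.042   0.1932]
top blob [322, 245, 3, 1, 3] [323. 245.] [ 0.5591 -0.026   0.1932]
top blob [341, 244, 3, 1, 3] [342. 244.] [ 0.5624 -0.0707  0.1932]
top blob [313, 210, 1, 1, 1] [313. 210.] [ 0.6417 -0.0007  0.1932]
tin 0.0
brush 0.0
mug 0.0
bowl 0.0
block_tray 0.292
```

The knob is back on its raised position, the bystanders I compared in the side view haven't moved, and the gripper is clear. Hand in.

```bash
python3 -c "
from rig import manip
print(manip.sign_off())"
```

```text
the job is handed in; nothing more can be done
None
```

I handed the job in at about 20 s, though no verdict came back: the block lies flat in the tray, the button alone dropped the lever fully, and the lever is back at its raised position. Tin, brush, mug and bowl did not move; I did not re-check the bottle, chuck or mallet after the lift.

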